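Put the spice tins away in the drawer box

TASK

Put the spice tins away: flip the clamp on the drawer box up and well back over its top, and pull the drawer right open. Lift every tin on the rack up over the rack's front rail and stand it upright on the floor of the drawer. Then push the drawer fully shut, fold the clamp down again over the drawer front, and leave the other things on the stand where they are.

Things in the scene. Friction and masses are not known exactly. Their poses are not given: they have to be found in the camera images.
- tin_0: spice tin: upright round aluminium tin with a dark wooden lid flush on it, one plain cylinder 52 mm in diameter and 58 mm tall, 0.1 to 0.2 kg. Origin: centre of its underside; z up its axis. It stands on the rack's board at first. None when absent (3 or all of the four tins are there)
- tin_1: spice tin: upright round aluminium tin with a dark wooden lid flush on it, one plain cylinder 52 mm in diameter and 58 mm tall, 0.1 to 0.2 kg. Origin: centre of its underside; z up its axis. It stands on the rack's board at first. None when absent (3 or all of the four tins are there)
- tin_2: spice tin: upright round aluminium tin with a dark wooden lid flush on it, one plain cylinder 52 mm in diameter and 58 mm tall, 0.1 to 0.2 kg. Origin: centre of its underside; z up its axis. It stands on the rack's board at first. None when absent (3 or all of the four tins are there)
- tin_3: spice tin: upright round aluminium tin with a dark wooden lid flush on it, one plain cylinder 52 mm in diameter and 58 mm tall, 0.1 to 0.2 kg. Origin: centre of its underside; z up its axis. It stands on the rack's board at first. None when absent (3 or all of the four tins are there)
- rack: low wooden rack, open above, on the left of the stand; 132 mm deep (x), 376 mm wide (y). Origin: centre of its underside; x points to its back, away from the robot at yaw 0. The tins stand behind its front retaining rail, a steel rod 8 mm thick along y at local x = -62 mm, its top 79 mm above the stand. Its ends (local y = +-185 mm) rise to 85 mm, its back (x = +63 mm) to 95 mm
- rack_board (a point): centre of the top of the rack's board, 45 mm above the stand; axes as the rack's. The tins stand on the board in a row along y, 84 mm between neighbours' centres; the room inside is 120 mm deep (x) and 364 mm wide (y)
- cabinet: fixed wooden drawer box on the right of the stand, 165 mm deep (x), 250 mm wide (y), 98 mm tall, an order pad and a pen lying on its rear half. Origin: at the height of the stand, midway across, 95 mm behind its front face (70 mm before its back); x points to its back, its drawer comes out along -x (towards the robot at yaw 0)
- drawer (a joint): how far the drawer is pulled out: 0 shut, 0.15 m fully open (stop). Stays where it is left; about 1 N of friction. At rest shut at the start
- drawer_floor (a point): centre of the drawer's inner floor, on its upper face, 18 mm above the stand; moves with the drawer; axes as the cabinet's. Room inside: 138 mm (x) by 216 mm (y). Sides and back (6 mm thick) rise 30 mm above the floor; the front panel (inner face at local x = -70 mm, outer -82 mm) rises to 96 mm above the stand. Fully open, the cabinet's face is at local x = +80 mm
- drawer_handle (a point): middle of the drawer's bar handle: a round bar 10 mm thick and 90 mm long along the cabinet's y, 66 mm above the stand, its axis 36 mm in front of the panel's outer face (31 mm clear between); can be pinched from above; moves with the drawer
- clamp (a joint): angle of the hinged clamp on the cabinet's top, at the left (+y) end of its front edge: 0 folded down (arm level over the front edge towards the robot, lip hanging in front of the drawer panel), 1.57 arm upright, 2.6 lying well back (stop). Stays where it is left (friction about 0.03 N m). Folded down, or nearly, at the start
- clamp_hinge (a point): point on the clamp's hinge axis (the cabinet's y), 105 mm above the stand, 25 mm behind the cabinet's front face and 80 mm left of its middle; axes as the cabinet's, does not move with the clamp
- clamp_grip (a point): middle of the clamp's grip: a black crossbar 26 mm long along the cabinet's y and 14 mm thick at the free end of the clamp's arm (a steel strip 20 mm wide, 6 mm thick), 68 mm from the hinge axis; moves with the clamp on an arc about the hinge. It can be pinched across its ends and turns between the fingers. A lip hangs 31 mm down from the arm, 45 mm from the hinge
- bitters_a: bystander: small dasher bottle, 47 mm in diameter, 138 mm tall, behind the rack; origin: centre of its underside
- bitters_b: bystander: small dasher bottle, 47 mm in diameter, 138 mm tall, behind the rack; origin: centre of its underside
- tumbler_0: bystander: glass tumbler upside down, 68 mm in diameter, 102 mm tall, behind the rack; origin: centre of its underside
- jigger: bystander: steel double-cone jigger, 41 mm in diameter, 97 mm tall, on the stand in front of the rack; origin: centre of its underside
- stopper_1: bystander: steel bottle stopper, 33 mm in diameter, 48 mm tall, on the stand in front of the rack; origin: centre of its underside
- lemon: bystander: a lemon on the stand near the robot, 83x58x58 mm, does not move
- muddler: bystander: a wooden muddler lying on the stand near the robot, 36x201x36 mm, does not move

How it is judged:
By the outcome, as a careful person would: the job done as asked, in the order asked, and still so for the second after the job is handed in, with the robot touching nothing.
Of tin_0, tin_1, tin_2, tin_3 only 3 to 4 are there at a start; the rules pass over those that are not, and their reading is None.
At some moment in a run one of tin_0, tin_1, tin_2, tin_3 may be knocked a few centimetres aside while the robot is not near it.
Once in a run the grip may slacken for a moment while it holds something.
It also fails if it takes over 210 s, if anything falls off the work surface, if the arm or the gripper's body presses on something with over 40 N, if the wrist force passes 120 N, or if a joint passes its speed limit or range.

ROBOT

A 6-joint arm with a two-finger parallel gripper is mounted at the origin on a cart in front of the work surface, level with it; the furniture and walls round the work are solid. World frame = base frame: x ahead of the robot, y to its left, z up, the work surface at z = 0. Lengths are in m, angles in rad, forces in N, time in s.
With the tool pointing down it reaches from about 0.35 to 0.775 m from the base axis. Payload 5.5 kg.
Tool frame: the origin (TCP) lies midway between the tips of the shut fingers; the grasp point (between the pads) lies env.grasp_offset behind it (env.grasp_offset is the distance from the TCP to the grasp point, in m); z points along the fingers, y is the line along which they close (so a half turn about z gives the same grasp; the last joint's range is limited). The gripper opens to 85 mm and grips with 20 to 120 N. Pads are 22 mm wide; open, the fingers measure 114 mm over their backs; the gripper's body (76 mm by 85 mm) begins 54 mm behind the grasp point. The pads swing forward as they close: fully open they stand 13 mm farther back than shut.
Start: joints at [-0.14, 0.313, 0.046, 1.304, 0, 1.431], TCP at [0.575, -0, 0.231] pointing down, gripper open.
Joint ranges: [-2.76, 2.76], [-0.86, 1.69], [-1.03, 1.26], [-2.2, 2.34], [-1.47, 1.5], [-3.14, 3.14]. Speed limits (rad/s): [2.57, 2.57, 3.14, 3.14, 3.14, 3.14].

INTERFACE

Orientations are given as a unit quaternion [w, x, y, z].
In Python, from workcell import monitor, viewer, order, env gives the robot as it stands.
- The arm moves only by the tool carry_out, never from a script. Its argument "plan" is a list that holds one entry, the list of rows, each a list of 7 numbers: the turn, a rotation vector about the world's x, y, z in rad, then the shift along the world's x, y, z in mm, then the finger opening in mm, from 0 to 85.4. A call has 1 to 20 rows; each row is the pose to reach, as a shift and turn from the pose commanded when the call began; what a row does not reach only later rows make up. A row lasts 1/10 s, in which the tool goes at most 50 mm and 8.59 degrees, less where a joint would pass 70% of its speed; a pose out of reach is approached as far as the arm can. A call with a gripper value outside its range is refused whole. The fingers move at their own pace and stop on an object; "squeeze" is the grip in N (left out, the last holds). Time passes only in rows, so rows that repeat a pose let the fingers close. It gives the time, the measured TCP pose, the force, the opening and the grip force at its end, in the units of the state.
- monitor.get_state(): the state, without advancing time (a new reading comes with each control period).
- viewer.read_camera(name): name is "scene" or "side" or "wrist"; returns the picture (480x640x3 uint8, red, green, blue); there is no depth.
- viewer.calibration(name): a dict with "K" (3x3 intrinsics, pixels), "eye" and "rotation" of the camera in the world. Camera axes: x right, y down, z forward; pixel columns grow to the right and rows downward; lengths in m; the calibration is good to about 2 mm. A picture is of the moment at which its call begins: read the wrist's pose just before it. calibration takes no time and is no camera call; for the wrist camera it gives the pose at the moment of the call.
- order.hand_in(): hands the job in; it is judged then, once.
The state is a dict: "clock": time; "joint_pos": joint angles; "qvel": joint speeds; "tau": joint torques, N m; "tcp_pos": TCP position; "orientation": TCP orientation; "wrist_force": force on the tool from outside, world axes, zero at the start; "ft_torque": the same for the moment, N m; "finger_gap": finger opening in m; "grip_force": force on a finger pad.
Only numpy, scipy, OpenCV 4.12 (cv2) and the standard library are available. Lean on these libraries where they do the work, as an engineer would, in place of code of your own. Each camera call takes 0.05 s, during which the arm holds its last target. There are 200 camera calls.

## Working session

There is one attempt and no reset: what is moved stays moved. The work goes in short steps, Python scripts to look and compute and a tool call to move; the robot and the scene stay as the last step left them, time stands still between calls to the robot, and variables do not carry over. Pictures are saved under pics/ and viewed, at most 14 in all, crops included, and the job is handed in when it is done.

Besides the shell and the picture viewer there is one more tool, called by a JSON object that holds its "fn" and its "kwargs". carry_out: Moves the arm, as the interface text tells. Its arguments: {"type":"object","properties":{"plan":{"type":"array","items":{"type":"array","items":{"type":"array","items":{"type":"number"}}}},"squeeze":{"type":"number"}},"required":["plan"]}

```bash
mkdir -p pics; ls; python3 - <<'E'
from workcell import monitor, viewer, order, env
import cv2
print(env.grasp_offset, monitor.get_state())
for n in ("scene","side"):
    c=viewer.calibration(n); print(n,c)
    cv2.imwrite(f"pics/{n}0.png",cv2.cvtColor(viewer.read_camera(n),cv2.COLOR_RGB2BGR))
E
```

```text
pics
0.0187 {'clock': 0.0, 'joint_pos': array([-1.39633165e-01,  3.14014056e-01,  4.49404173e-02,  1.30358340e+00,
        1.28381915e-05,  1.43118540e+00]), 'qvel': array([-1.17930774e-03,  1.27688688e-03,  3.81221909e-04, -1.01043861e-03,
        1.64411977e-03,  9.80325116e-05]), 'tau': array([-2.90074182e-03, -4.80629075e+01,  2.98531097e+01,  1.95313990e-02,
       -3.83516899e-04, -4.27451073e-05]), 'tcp_pos': array([5.74477781e-01, 4.85903196e-05, 2.30385330e-01]), 'orientation': array([-7.46874077e-04,  7.07114342e-01,  7.07098608e-01, -5.54777414e-04]), 'wrist_force': array([-0.09089483, -0.33618616, -0.44191089]), 'ft_torque': array([ 0.02189125, -0.00401617,  0.04053011]), 'grip_force': 0.0, 'finger_gap': 0.08544659404063547}
scene {'K': array([[593.78618628,   0.        , 317.91708912],
       [  0.        , 593.78618628, 246.75013835],
       [  0.        ,   0.        ,   1.        ]]), 'eye': array([0.1004455 , 0.82004091, 0.8732568 ]), 'rotation': array([ 0.1099068 , -0.23569027,  0.88252697, -0.39181211])}
side {'K': array([[493.02865312,   0.        , 325.24413637],
       [  0.        , 493.02865312, 240.06190845],
       [  0.        ,   0.        ,   1.        ]]), 'eye': array([0.5349246 , 0.93458364, 0.71549289]), 'rotation': array([-0.00377173, -0.01254758,  0.88472527, -0.46592868])}
```

View pics/scene0.png

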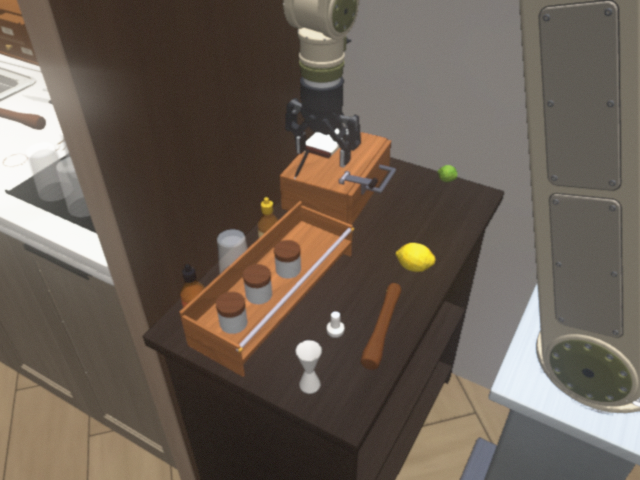

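View pics/side0.png

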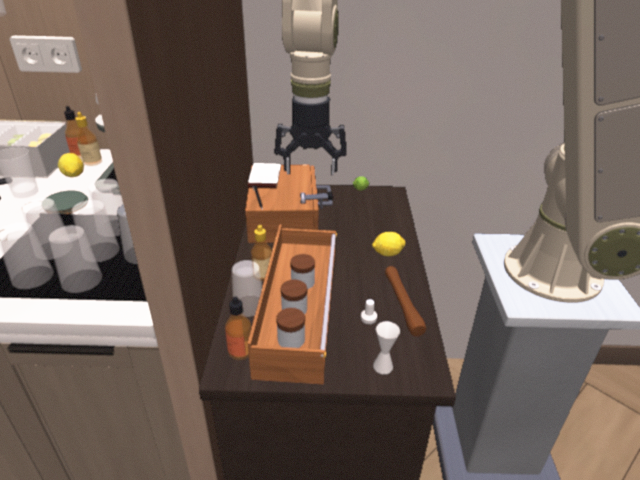

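```bash
cat > h.py <<'E'
import numpy as np, cv2
from scipy.spatial.transform import Rotation as R
from workcell import monitor, viewer, order, env
def cal(n):
    c=viewer.calibration(n); r=np.array(c["rotation"])
    M=R.from_quat(r,scalar_first=True).as_matrix() if r.size==4 else r
    return np.array(c["K"]),np.array(c["eye"]),M
def ray(c,p):
    K,e,M=c; d=M@np.linalg.solve(K,[p[0],p[1],1]); return e,d/np.linalg.norm(d)
def onz(c,p,z):
    e,d=ray(c,p); return e+d*(z-e[2])/d[2]
def tri(*cp):
    A=0;b=0
    for c,p in cp:
        e,d=ray(c,p); P=np.eye(3)-np.outer(d,d); A=A+P; b=b+P@e
    return np.linalg.solve(A,b)
def pix(c,X):
    K,e,M=c; v=K@(M.T@(np.array(X)-e)); return v[:2]/v[2]
def snap(n,f):
    c=cal(n); im=cv2.cvtColor(viewer.read_camera(n),cv2.COLOR_RGB2BGR); cv2.imwrite(f"pics/{f}.png",im); return c,im
E
python3 - <<'E'
from h import *
S,D=cal("scene"),cal("side")
print(S[2][:,2],D[2][:,2])
for a,b in [((231,304),(291,319)),((257,277),(294,290)),((287,252),(302,263))]:
    print(tri((S,a),(D,b)),onz(S,a,.103),onz(D,b,.103))
a=cv2.imread("pics/scene0.png")[120:230,260:410]; b=cv2.imread("pics/side0.png")[150:250,235:345]
a=cv2.resize(a,(400*2-0,587),interpolation=cv2.INTER_CUBIC)
b=cv2.resize(b,(660,600),interpolation=cv2.INTER_CUBIC)
cv2.imwrite("pics/ca.png",a); cv2.imwrite("pics/cb.png",b)
E
```

```text
[ 0.37868403 -0.63976159 -0.66880753] [ 0.00501866 -0.8245324  -0.56579248]
[0.59758717 0.28449058 0.09618729] [0.59384889 0.28838877 0.103     ] [0.59654953 0.29261657 0.103     ]
[0.59762417 0.20367576 0.09474229] [0.59224171 0.21035636 0.103     ] [0.59685058 0.21322189 0.103     ]
[0.58692081 0.1166351  0.09402218] [0.58069492 0.12559312 0.103     ] [0.58650631 0.12738178 0.103     ]
```

View pics/ca.png

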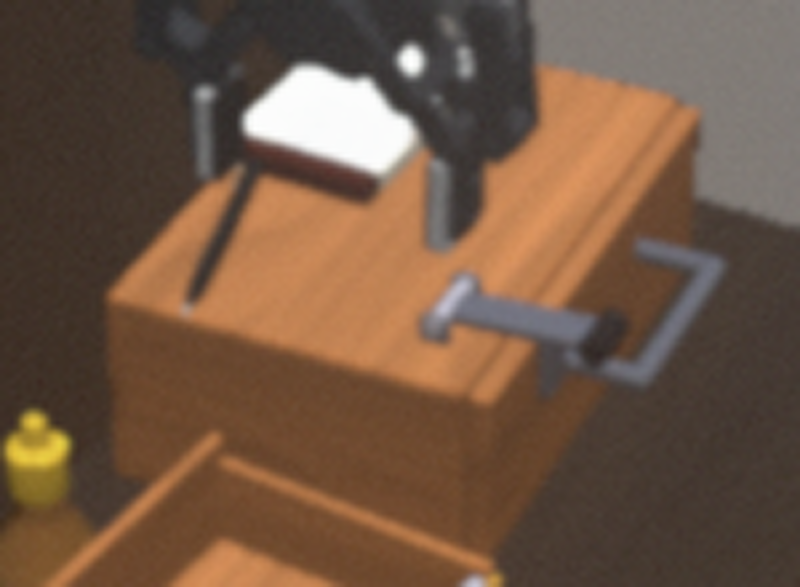

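View pics/cb.png

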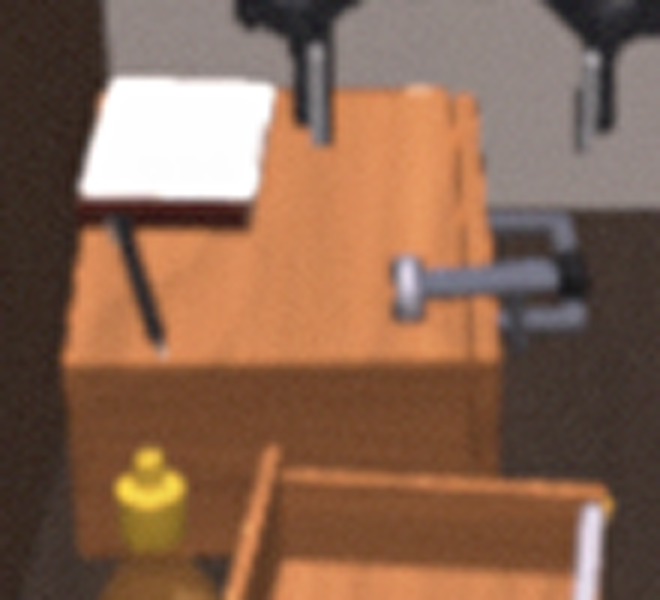

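```bash
python3 - <<'E'
from h import *
S,D=cal("scene"),cal("side")
def A(u,v): return (260+u/5.333-.4,120+v/5.336-.4)
def B(u,v): return (235+u/6-.4,150+v/6-.4)
for n,a,b,z in [("FL",(488,402),(499,360),.098),("FR",(700,118),(478,97),.098),("BL",(110,300),(65,362),.098),("grip",(604,336),(572,275),.105),("hR",(715,262),(575,222),.066),("hL",(640,378),(578,318),.066),("hingeR",(467,285),(405,262),.11),("hingeL",(435,325),(405,315),.11)]:
    a,b=A(*a),B(*b); print(n,tri((S,a),(D,b)).round(4),onz(S,a,z).round(4),onz(D,b,z).round(4))
E
```

```text
FL [ 0.5618 -0.1036  0.0946] [ 0.5611 -0.1016  0.098 ] [ 0.561  -0.0953  0.098 ]
FR [ 0.5787 -0.343   0.0946] [ 0.5767 -0.3381  0.098 ] [ 0.5784 -0.3359  0.098 ]
BL [ 0.7366 -0.0911  0.0942] [ 0.7333 -0.0863  0.098 ] [ 0.7355 -0.0851  0.098 ]
grip [ 0.5328 -0.1492  0.1093] [ 0.5363 -0.1565  0.105 ] [ 0.5322 -0.1545  0.105 ]
hR [ 0.5325 -0.2633  0.075 ] [ 0.5402 -0.2807  0.066 ] [ 0.5312 -0.2739  0.066 ]
hL [ 0.5293 -0.1811  0.0695] [ 0.5317 -0.1864  0.066 ] [ 0.529 -0.186  0.066]
hingeR [ 0.6027 -0.1613  0.1051] [ 0.5993 -0.1546  0.11  ] [ 0.6023 -0.1531  0.11  ]
hingeL [ 0.6023 -0.1333  0.0986] [ 0.5973 -0.123   0.11  ] [ 0.5998 -0.1089  0.11  ]
```

{"fn": "carry_out", "kwargs": {"plan": [[[0,0,0.14,-4,-14,2,70],[0,0,0.28,-8,-28,4,70],[0,0,0.42,-12,-42,6,60],[0,0,0.56,-16,-56,8,60],[0,0,0.7,-20,-70,10,60],[0,0,0.84,-24,-84,12,60],[0,0,0.98,-28,-98,14,60],[0,0,1.12,-32,-112,16,60],[0,0,1.26,-36,-126,18,60],[0,0,1.4,-40,-140,20,60],[0,0,1.52,-45,-155,20,60],[0,0,1.64,-45,-155,20,60],[0,0,1.64,-45,-155,20,60]]], "squeeze": 40}}

```text
clock: 1.4
tcp_pos: [0.5296, -0.1554, 0.2509]
orientation: [-0.0, -0.034, 0.999, 0.0]
wrist_force: [0.1, 1.1, 0.8]
finger_gap: 0.0602
grip_force: 0.0
```

```bash
python3 - <<'E'
from h import *
c,im=snap("wrist","w1"); print(c[1],c[2][:,2],c[0]); s=monitor.get_state(); print(s["tcp_pos"],s["joint_pos"])
E
```

```text
[ 0.45360422 -0.16033546  0.39390851] [ 0.29974739  0.02111856 -0.95378483] [[345.90713225   0.         320.22848472]
 [  0.         345.90713225 241.65780796]
 [  0.           0.           1.        ]]
[ 0.5297492  -0.15507532  0.25091304] [-4.30290753e-01  2.64317979e-01  2.73655899e-02  1.33479935e+00
  1.25307867e-04 -4.96602295e-01]
```

View pics/w1.png

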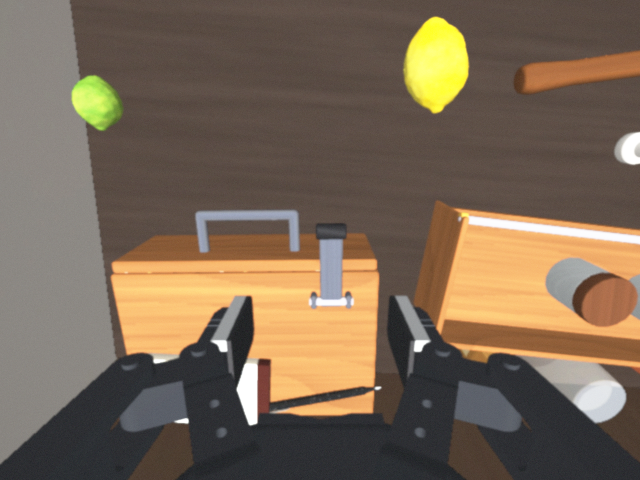

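```bash
python3 - <<'E'
from h import *
W=cal("wrist")
for n,p,z in [("grip",(331,231),.107),("hingeL",(351,301),.107),("hingeR",(311,301),.107),("hR",(201,214),.066),("hL",(294,214),.066),("FL",(376,263),.097),("FR",(115,265),.097),("FLb",(377,270),.098),("FRb",(114,273),.098),("railR",(468,218),.077)]:
    print(n,onz(W,p,z).round(4))
E
```

```text
grip [ 0.5337 -0.1451  0.107 ]
hingeL [ 0.5991 -0.1217  0.107 ]
hingeR [ 0.6016 -0.1584  0.107 ]
hR [ 0.5364 -0.27    0.066 ]
hL [ 0.5304 -0.1801  0.066 ]
FL [ 0.5642 -0.101   0.097 ]
FR [ 0.582  -0.3403  0.097 ]
FLb [ 0.5706 -0.0995  0.098 ]
FRb [ 0.5896 -0.3415  0.098 ]
railR [ 0.5209 -0.0159  0.077 ]
```

{"fn": "carry_out", "kwargs": {"plan": [[[0,0,0,4,10,-35,45],[0,0,0,4,10,-75,45],[0,0,0,4,10,-110,45],[0,0,0,4,10,-140,45],[0,0,0,4,10,-160,45],[0,0,0,4,10,-163,45],[0,0,0,4,10,-163,24],[0,0,0,4,10,-163,22],[0,0,0,4,10,-163,22],[0,0,0,4,10,-163,22],[0,0,0,4,10,-163,22]]], "squeeze": 25}}

```text
clock: 2.55
tcp_pos: [0.5342, -0.1459, 0.0893]
orientation: [0.0, -0.034, 0.999, -0.001]
wrist_force: [-3.0, -4.5, -0.5]
finger_gap: 0.0252
grip_force: 26.9
```

{"fn": "carry_out", "kwargs": {"plan": [[[0,0,0,0.5,0,8,22],[0,0,0,2,0,17,22],[0,0,0,5,0.3,25,22],[0,0,0,8,0.6,33,22],[0,0,0,18,1.3,46,22],[0,0,0,31,2.2,57,22],[0,0,0,46,3.3,64,22],[0,0,0,63,4.4,68,22],[0,0,0,80,5.6,67,22],[0,0,0,96,6.7,62,22],[0,0,0,110,7.8,53,22],[0,0,0,122,8.6,41,22],[0,0,0,125,8.8,36,22],[0,0,0,125,8.8,36,22]]]}}

```text
clock: 3.95
tcp_pos: [0.6619, -0.1359, 0.1251]
orientation: [0.003, -0.035, 0.999, 0.0]
wrist_force: [4.7, -1.0, 4.8]
finger_gap: 0.0256
grip_force: 26.9
```

```bash
python3 - <<'E'
from h import *
s=monitor.get_state(); print(s["tcp_pos"],s["wrist_force"],s["finger_gap"])
c,im=snap("wrist","w2"); c,im2=snap("side","s2")
cv2.imwrite("pics/m2.png",np.hstack([cv2.resize(im,(400,300)),im2[100:350,200:533].copy().repeat(1,0)[:,:400] if 0 else cv2.resize(im2[130:280,210:410],(400,300))]))
E
```

```text
[ 0.66193911 -0.13588121  0.12514012] [ 4.69896004 -1.0458314   4.80780689] 0.02559839378305613
```

View pics/m2.png

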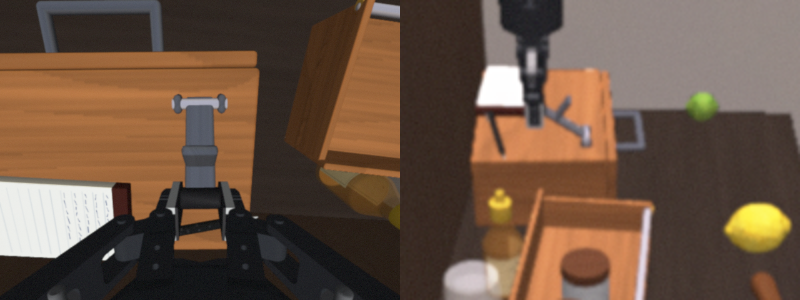

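{"fn": "carry_out", "kwargs": {"plan": [[[0,0,0,0,0,0,38],[0,0,0,0,0,0,38],[0,0,0,0,0,30,38],[0,0,0,-2,0,60,38],[0,0,-0.13,-10,-7,70,26],[0,0,-0.27,-22,-14,70,26],[0,0,-0.41,-34,-22,70,26],[0,0,-0.55,-46,-32,70,26],[0,0,-0.69,-58,-42,70,26],[0,0,-0.83,-70,-52,60,26],[0,0,-0.97,-82,-62,50,26],[0,0,-1.11,-94,-72,40,26],[0,0,-1.25,-106,-80,30,26],[0,0,-1.39,-118,-86,20,26],[0,0,-1.5,-126,-89,10,26],[0,0,-1.57,-126,-89,6,26],[0,0,-1.57,-126,-89,6,26]]]}}

```text
clock: 5.75
tcp_pos: [0.5313, -0.2244, 0.129]
orientation: [-0.002, 0.682, 0.731, -0.0]
wrist_force: [0.5, -0.3, 0.3]
finger_gap: 0.0259
grip_force: 0.0
```

```bash
python3 - <<'E'
from h import *
s=monitor.get_state(); print(s["tcp_pos"],s["wrist_force"],s["finger_gap"])
c,im=snap("wrist","w3"); c,im2=snap("side","s3")
cv2.imwrite("pics/m3.png",np.hstack([cv2.resize(im,(400,300)),cv2.resize(im2[130:280,210:410],(400,300))]))
E
```

```text
[ 0.53125421 -0.22442578  0.12895653] [ 0.46725579 -0.33865026  0.27973781] 0.0258705042361192
```

View pics/m3.png

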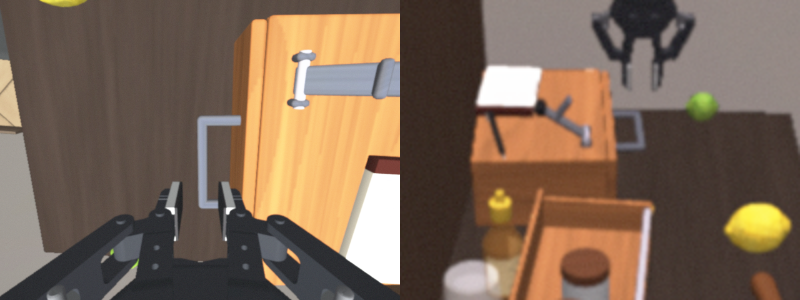

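{"fn": "carry_out", "kwargs": {"plan": [[[0,0,0,1,0,-30,26],[0,0,0,1,0,-60,26],[0,0,0,1,0,-78,26],[0,0,0,1,0,-83,26],[0,0,0,1,0,-83,6],[0,0,0,1,0,-83,6],[0,0,0,1,0,-83,6],[0,0,0,1,0,-83,6]]], "squeeze": 40}}

```text
clock: 6.65
tcp_pos: [0.5334, -0.2258, 0.0509]
orientation: [0.001, 0.681, 0.732, -0.001]
wrist_force: [-10.0, 1.5, 23.1]
finger_gap: 0.0084
grip_force: 39.3
```

{"fn": "carry_out", "kwargs": {"plan": [[[0,0,0,0,0,3,6],[0,0,0,-4,-0.3,4,6],[0,0,0,-12,-0.8,4,6],[0,0,0,-24,-1.7,4,6],[0,0,0,-36,-2.5,4,6]]]}}

```text
clock: 7.15
tcp_pos: [0.4975, -0.2286, 0.0512]
orientation: [0.001, 0.682, 0.731, -0.0]
wrist_force: [1.9, -6.2, -6.2]
finger_gap: 0.0079
grip_force: 39.6
```

{"fn": "carry_out", "kwargs": {"plan": [[[0,0,0,-14,-1,0,6],[0,0,0,-28,-2,0,6],[0,0,0,-42,-3,0,6],[0,0,0,-56,-3.9,0,6],[0,0,0,-70,-4.9,0,6],[0,0,0,-84,-5.9,0,6],[0,0,0,-98,-6.9,0,6],[0,0,0,-108,-7.6,0,6],[0,0,0,-114,-8,0,6],[0,0,0,-116,-8.1,0,6],[0,0,0,-116,-8.1,0,6]]]}}

```text
clock: 8.25
tcp_pos: [0.3838, -0.2377, 0.0513]
orientation: [0.003, 0.682, 0.731, 0.001]
wrist_force: [9.7, -8.2, -16.6]
finger_gap: 0.0084
grip_force: 38.6
```

```bash
python3 - <<'E'
from h import *
s=monitor.get_state(); print(s["tcp_pos"],s["wrist_force"],s["finger_gap"],s["joint_pos"])
c,im=snap("scene","c4"); c,im2=snap("side","s4")
cv2.imwrite("pics/m4.png",np.hstack([cv2.resize(im[100:370,140:500],(400,300)),cv2.resize(im2[130:400,210:570],(400,300))]))
E
```

```text
[ 0.38379689 -0.23768246  0.05129064] [  9.69114533  -8.1939929  -16.55805896] 0.00844249822289104 [-0.73360222  0.21544068 -0.56233432  0.78713233  0.00142663  0.76761927]
```

View pics/m4.png

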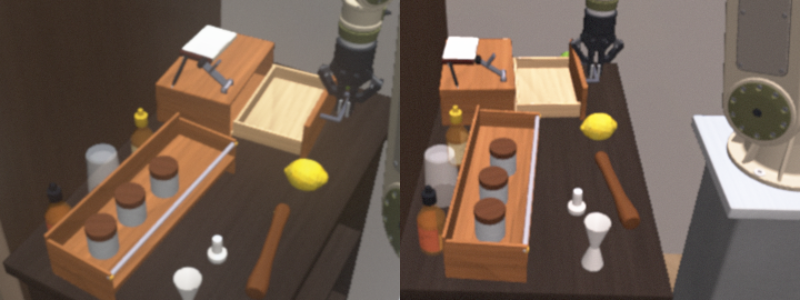

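{"fn": "carry_out", "kwargs": {"plan": [[[0,0,0,2,0,0,28],[0,0,0,2,0,0,28],[0,0,0,2,0,40,28],[0,0,0,2,0,85,28],[0,0,0.1,10,10,130,40],[0,0,0.24,25,40,160,50],[0,0,0.38,43,80,180,60],[0,0,0.52,62,120,200,68],[0,0,0.66,82,160,209,68],[0,0,0.8,102,200,209,68],[0,0,0.94,122,240,209,68],[0,0,1.08,142,280,209,68],[0,0,1.22,162,320,209,68],[0,0,1.32,180,360,209,68],[0,0,1.43,198,395,209,68],[0,0,1.43,198,405,209,68],[0,0,1.43,198,405,209,68],[0,0,1.43,198,405,209,68]]]}}

```text
clock: 10.15
tcp_pos: [0.579, 0.1685, 0.2603]
orientation: [-0.001, 0.036, 0.999, -0.0]
wrist_force: [-0.1, -1.3, 0.6]
finger_gap: 0.0681
grip_force: 0.0
```

```bash
python3 - <<'E'
from h import *
s=monitor.get_state(); print(s["tcp_pos"],s["wrist_force"],s["finger_gap"],s["joint_pos"])
c,im=snap("wrist","w5"); print(c[1])
E
```

```text
[0.5789835  0.16853414 0.26027648] [-0.09363316 -1.28940006  0.60038453] 0.06809108644110524 [ 1.50305232e-01  3.65552460e-01  1.90750371e-01  1.39731735e+00
 -2.09734417e-04  2.21904540e-01]
[0.50301415 0.17452101 0.40336717]
```

View pics/w5.png

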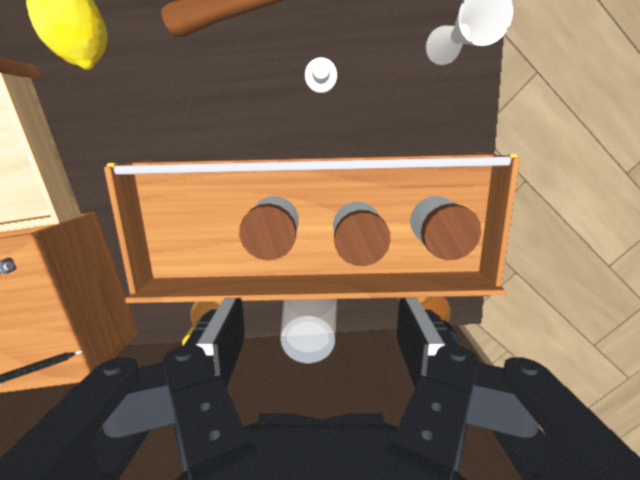

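```bash
cat >> h.py <<'E'
def lids(n,c,im,z=.103,yr=(.02,.40)):
    h=cv2.cvtColor(cv2.GaussianBlur(im,(5,5),0),cv2.COLOR_BGR2HSV).astype(int)
    m=((h[...,0]<=10)&(h[...,1]>100)&(h[...,2]>45)&(h[...,2]<125)).astype(np.uint8)*255
    m=cv2.morphologyEx(m,cv2.MORPH_OPEN,np.ones((7,7),np.uint8)); out=[]
    for k in cv2.findContours(m,cv2.RETR_EXTERNAL,cv2.CHAIN_APPROX_NONE)[0]:
        if cv2.contourArea(k)<120: continue
        k=cv2.convexHull(k); X=np.array([onz(c,p[0],z)[:2] for p in k],np.float32)
        (x,y),r=cv2.minEnclosingCircle(X.reshape(-1,1,2))
        if r<.045 : out.append((x,y,r,*pix(c,[x,y,z])))
    return np.round(np.array(out),3)
E
python3 - <<'E'
from h import *
c=cal("wrist"); im=cv2.imread("pics/w5.png")
h=cv2.cvtColor(im,cv2.COLOR_BGR2HSV); print([h[q[1],q[0]] for q in [(268,231),(362,238),(452,231),(300,260),(180,230),(300,282)]])
print(lids("w",c,im))
for q in [(268,231),(362,238),(452,231)]: print(onz(c,q,.103).round(4))
print([onz(c,q,z).round(3) for q,z in [((118,169),.075),((508,161),.075),((129,298),.095),((505,290),.095)]])
E
```

```text
[array([ 11, 140, 155], dtype=uint8), array([ 11, 143, 161], dtype=uint8), array([ 11, 147, 158], dtype=uint8), array([ 15, 145, 241], dtype=uint8), array([ 15, 146, 241], dtype=uint8), array([ 13, 153, 128], dtype=uint8)]
[]
[0.5841 0.1208 0.103 ]
[0.5969 0.2052 0.103 ]
[0.5962 0.2864 0.103 ]
[array([ 0.522, -0.017,  0.075]), array([0.541, 0.346, 0.075]), array([ 0.645, -0.025,  0.095]), array([0.663, 0.344, 0.095])]
```

{"fn": "carry_out", "kwargs": {"plan": [[[0,0,0,2,-25,-20,68],[0,0,0,5,-47,-50,68],[0,0,0,5,-47.5,-95,68],[0,0,0,5,-47.5,-135,68],[0,0,0,5,-47.5,-170,68],[0,0,0,5,-47.5,-188,68],[0,0,0,5,-47.5,-190,68],[0,0,0,5,-47.5,-190,50],[0,0,0,5,-47.5,-190,45],[0,0,0,5,-47.5,-190,45],[0,0,0,5,-47.5,-190,45],[0,0,0,5,-47.5,-190,45]]], "squeeze": 60}}

```text
clock: 11.4
tcp_pos: [0.5861, 0.1216, 0.0718]
orientation: [0.001, 0.035, 0.999, -0.0]
wrist_force: [-0.5, -1.5, 5.8]
finger_gap: 0.0503
grip_force: 62.5
```

{"fn": "carry_out", "kwargs": {"plan": [[[0,0,0,0,0,25,45],[0,0,0,0,0,60,45],[0,0,0,0,0,95,45],[0,0,0,-20,0,110,45],[0,0,0,-55,-5,115,45],[0,0,0,-90,-20,115,45],[0,0,0.02,-120,-45,115,45],[0,0,0.04,-130,-80,115,45],[0,0,0.06,-130,-120,115,45],[0,0,0.08,-130,-160,115,45],[0,0,0.1,-130,-200,115,45],[0,0,0.12,-130,-240,115,45],[0,0,0.14,-130,-280,115,45],[0,0,0.14,-125,-320,115,45],[0,0,0.14,-115,-360,115,45],[0,0,0.14,-107,-395,115,45],[0,0,0.14,-107,-408,115,45],[0,0,0.14,-107,-408,115,45],[0,0,0.14,-107,-408,115,45]]]}}

```text
clock: 13.3
tcp_pos: [0.4775, -0.2854, 0.1849]
orientation: [-0.001, -0.035, 0.999, 0.001]
wrist_force: [-0.1, -0.3, -2.5]
finger_gap: 0.0501
grip_force: 63.0
```

```bash
python3 - <<'E'
from h import *
s=monitor.get_state(); print(s["tcp_pos"],s["wrist_force"],s["finger_gap"],s["orientation"])
c,im=snap("wrist","w6"); c2,im2=snap("side","s6")
cv2.imwrite("pics/m6.png",np.hstack([cv2.resize(im,(400,300)),cv2.resize(im2[130:400,210:570],(400,300))]))
E
```

```text
[ 0.47746274 -0.2853832   0.18492221] [-0.0579538  -0.33680015 -2.4681399 ] 0.05008991719372515 [-5.08012396e-04 -3.45766941e-02  9.99401555e-01  8.52239734e-04]
```

View pics/m6.png

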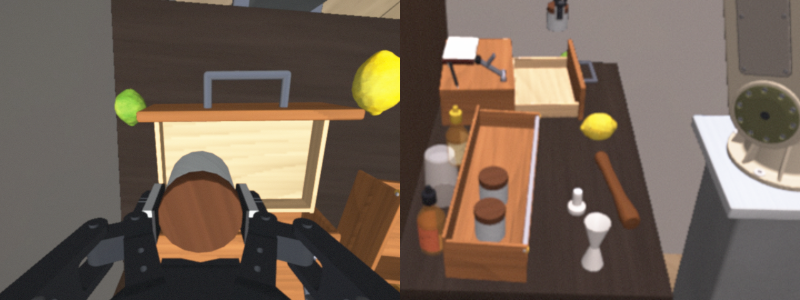

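```bash
python3 - <<'E'
from h import *
c=cal("wrist")
for n,p,z in [("hR",(207,75),.066),("hL",(288,75),.066),("pinR",(160,121),.096),("poutR",(140,110),.096),("poutL",(363,111),.096),("sideL",(328,121),.048),("sideR",(155,121),.048)]:
    print(n,onz(c,(p[0]*1.6,p[1]*1.6),z).round(4))
E
```

```text
hR [ 0.3925 -0.2824  0.066 ]
hL [ 0.386  -0.1899  0.066 ]
pinR [ 0.4438 -0.3301  0.096 ]
poutR [ 0.4336 -0.3515  0.096 ]
poutL [ 0.4179 -0.1146  0.096 ]
sideL [ 0.4372 -0.1201  0.048 ]
sideR [ 0.453  -0.3449  0.048 ]
```

{"fn": "carry_out", "kwargs": {"plan": [[[0,0,0,2,3,-40,45],[0,0,0,2,3,-80,45],[0,0,0,2,3,-110,45],[0,0,0,2,3,-125,45],[0,0,0,2,3,-132,45],[0,0,0,2,3,-136,45],[0,0,0,2,3,-139,45],[0,0,0,2,3,-139,45]]]}}

```text
clock: 14.2
tcp_pos: [0.4806, -0.2835, 0.0471]
orientation: [0.001, -0.035, 0.999, -0.0]
wrist_force: [-0.4, -0.3, -1.2]
finger_gap: 0.0502
grip_force: 63.0
```

{"fn": "carry_out", "kwargs": {"plan": [[[0,0,0,0,0,-2,45],[0,0,0,0,0,-2.5,59],[0,0,0,0,0,-2.5,59],[0,0,0,0,0,-2.5,59],[0,0,0,0,0,20,59],[0,0,0,0,0,60,59],[0,0,0,0,0,105,60],[0,0,0,0,20,145,68],[0,0,-0.02,0,60,175,68],[0,0,-0.04,5,105,195,68],[0,0,-0.06,15,150,204,68],[0,0,-0.08,30,195,204,68],[0,0,-0.1,45,240,204,68],[0,0,-0.12,60,285,204,68],[0,0,-0.14,75,330,204,68],[0,0,-0.14,85,375,204,68],[0,0,-0.14,95,420,204,68],[0,0,-0.14,105,460,204,68],[0,0,-0.14,105,482,204,68],[0,0,-0.14,105,482,204,68]]]}}

```text
clock: 16.2
tcp_pos: [0.5848, 0.2018, 0.25]
orientation: [-0.0, 0.033, 0.999, 0.0]
wrist_force: [0.3, 0.2, -0.6]
finger_gap: 0.068
grip_force: 0.0
```

```bash
sed -i 's/(h\[...,0\]<=10)&(h\[...,1\]>100)&(h\[...,2\]>45)&(h\[...,2\]<125)/(h[...,0]<=14)\&(h[...,1]>90)\&(h[...,2]>100)\&(h[...,2]<195)/' h.py
python3 - <<'E'
from h import *
s=monitor.get_state(); print(s["clock"],s["tcp_pos"],s["finger_gap"],s["orientation"])
c,im=snap("wrist","w7"); print(lids("w",c,im))
c2,im2=snap("side","s7"); 
cv2.imwrite("pics/m7.png",np.hstack([cv2.resize(im,(400,300)),cv2.resize(im2[130:400,210:570],(400,300))]))
E
```

```text
16.2 [0.58484442 0.20184527 0.24997809] 0.06800028869349203 [-1.05044467e-04  3.32358724e-02  9.99447462e-01  3.68181933e-04]
[[ 6.81000e-01  2.58000e-01  1.60000e-02  3.85108e+02  3.19119e+02]
 [ 6.65000e-01 -2.00000e-02  2.10000e-02  9.19450e+01  3.21837e+02]
 [ 5.73000e-01 -4.80000e-02  1.20000e-02  3.19890e+01  2.30130e+02]
 [ 5.97000e-01  2.06000e-01  2.70000e-02  3.25182e+02  2.37932e+02]
 [ 5.97000e-01  2.87000e-01  2.70000e-02  4.17497e+02  2.32348e+02]
 [ 4.13000e-01  9.60000e-02  2.80000e-02  1.56888e+02  4.01200e+00]]
```

View pics/m7.png

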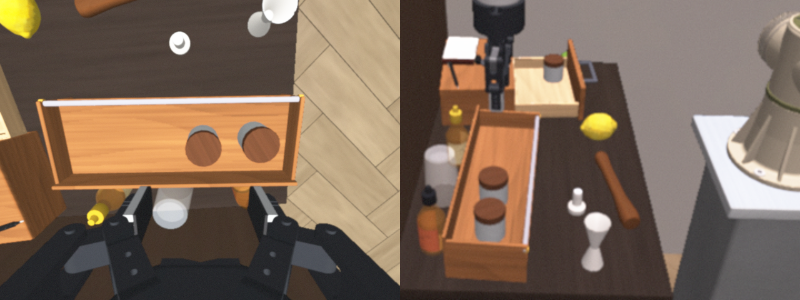

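{"fn": "carry_out", "kwargs": {"plan": [[[0,0,0,12,4,-40,68],[0,0,0,12,4,-85,68],[0,0,0,12,4,-130,68],[0,0,0,12,4,-165,68],[0,0,0,12,4,-178,68],[0,0,0,12,4,-180,68],[0,0,0,12,4,-180,50],[0,0,0,12,4,-180,45],[0,0,0,12,4,-180,45],[0,0,0,12,4,-180,45],[0,0,0,12,4,-180,45]]]}}

```text
clock: 17.4
tcp_pos: [0.5989, 0.2028, 0.0728]
orientation: [0.002, 0.035, 0.999, 0.0]
wrist_force: [-0.4, -1.1, 7.5]
finger_gap: 0.0501
grip_force: 62.9
```

{"fn": "carry_out", "kwargs": {"plan": [[[0,0,0,0,0,25,45],[0,0,0,0,0,60,45],[0,0,0,0,0,95,45],[0,0,0,-20,0,110,45],[0,0,0,-55,-5,115,45],[0,0,0,-90,-20,115,45],[0,0,0.02,-120,-45,115,45],[0,0,0.04,-135,-85,115,45],[0,0,0.06,-135,-130,115,45],[0,0,0.08,-135,-175,115,45],[0,0,0.1,-130,-220,115,45],[0,0,0.12,-125,-265,115,45],[0,0,0.14,-115,-310,115,45],[0,0,0.14,-100,-350,115,45],[0,0,0.14,-80,-390,115,45],[0,0,0.14,-66,-422,115,45],[0,0,0.14,-64,-429,115,45],[0,0,0.14,-64,-429,115,45],[0,0,0.14,-64,-429,115,45]]]}}

```text
clock: 19.3
tcp_pos: [0.5324, -0.2253, 0.1852]
orientation: [-0.0, -0.035, 0.999, 0.001]
wrist_force: [-0.5, -0.5, -1.9]
finger_gap: 0.0499
grip_force: 62.9
```

```bash
python3 - <<'E'
from h import *
for n in("wrist","side","scene"):
    c,im=snap(n,n+"8"); L=lids(n,c,im,.076); L=L[(L[:,2]>.018)&(L[:,2]<.04)]; print(n,L)
E
```

```text
wrist [[ 6.59000e-01  4.70000e-02  2.30000e-02  6.15627e+02  3.94027e+02]
 [ 6.34000e-01  2.10000e-02  3.90000e-02  5.95046e+02  3.68112e+02]
 [ 5.83000e-01 -1.22000e-01  3.70000e-02  4.42381e+02  3.06080e+02]
 [ 4.82000e-01 -2.83000e-01  2.60000e-02  2.44505e+02  1.64482e+02]]
side [[4.80000e-02 3.86000e-01 3.40000e-02 6.19939e+02 3.79273e+02]
 [6.00000e-01 2.61000e-01 3.10000e-02 2.90483e+02 3.17732e+02]]
scene [[ 4.25000e-01 -2.25000e-01  3.40000e-02  4.30591e+02  1.91868e+02]
 [ 4.38000e-01 -2.97000e-01  3.70000e-02  4.37103e+02  1.73863e+02]
 [ 4.81000e-01 -2.84000e-01  2.80000e-02  4.17817e+02  1.71518e+02]]
```

{"fn": "carry_out", "kwargs": {"plan": [[[0,0,0,0,0,-40,45],[0,0,0,0,0,-80,45],[0,0,0,0,0,-110,45],[0,0,0,0,0,-125,45],[0,0,0,0,0,-132,45],[0,0,0,0,0,-136,45],[0,0,0,0,0,-139,45],[0,0,0,0,0,-140,45],[0,0,0,0,0,-140,45]]]}}

```text
clock: 20.35
tcp_pos: [0.5336, -0.2266, 0.0461]
orientation: [0.001, -0.035, 0.999, -0.0]
wrist_force: [-0.2, 0.2, -1.3]
finger_gap: 0.05
grip_force: 62.9
```

{"fn": "carry_out", "kwargs": {"plan": [[[0,0,0,0,0,-1,50],[0,0,0,0,0,-1,60],[0,0,0,0,0,-1,60],[0,0,0,0,0,0,60],[0,0,0,0,0,20,60],[0,0,0,0,0,60,60],[0,0,0,0,0,105,60],[0,0,-0.01,-20,20,145,68],[0,0,-0.02,-30,60,175,68],[0,0,-0.04,-30,105,195,68],[0,0,-0.06,-20,150,204,68],[0,0,-0.08,-5,195,204,68],[0,0,-0.1,10,240,204,68],[0,0,-0.12,25,285,204,68],[0,0,-0.14,40,330,204,68],[0,0,-0.14,55,375,204,68],[0,0,-0.14,64,420,204,68],[0,0,-0.14,64,465,204,68],[0,0,-0.14,64,509,204,68],[0,0,-0.14,64,509,204,68]]]}}

```text
clock: 22.35
tcp_pos: [0.5961, 0.288, 0.2484]
orientation: [-0.0, 0.032, 0.999, 0.001]
wrist_force: [-0.4, 0.4, -0.1]
finger_gap: 0.068
grip_force: 0.0
```

```bash
python3 - <<'E'
from h import *
s=monitor.get_state(); print(s["clock"],s["tcp_pos"],s["finger_gap"])
c,im=snap("wrist","w9"); L=lids("w",c,im); print(L[(L[:,2]>.018)&(L[:,2]<.04)])
c,im=snap("scene","c9"); L=lids("s",c,im,.076); print(L[(L[:,2]>.018)&(L[:,2]<.04)])
E
```

```text
22.35 [0.59612793 0.28800498 0.24844923] 0.06798728341968441
[[6.76000e-01 2.79000e-01 2.20000e-02 3.15890e+02 3.09243e+02]
 [5.97000e-01 2.88000e-01 2.70000e-02 3.19017e+02 2.26571e+02]]
[[ 4.27000e-01 -2.26000e-01  3.60000e-02  4.30105e+02  1.91351e+02]
 [ 5.32000e-01 -2.30000e-01  2.90000e-02  3.87895e+02  1.76921e+02]
 [ 4.83000e-01 -2.84000e-01  2.70000e-02  4.16857e+02  1.71252e+02]]
```

{"fn": "carry_out", "kwargs": {"plan": [[[0,0,0,0,3,-40,63],[0,0,0,0,3,-85,63],[0,0,0,0,3,-130,63],[0,0,0,0,3,-165,63],[0,0,0,0,3,-177,63],[0,0,0,0,3,-179,63],[0,0,0,0,3,-179,50],[0,0,0,0,3,-179,45],[0,0,0,0,3,-179,45],[0,0,0,0,3,-179,45],[0,0,0,0,3,-179,45]]]}}

```text
clock: 23.55
tcp_pos: [0.5983, 0.286, 0.0721]
orientation: [0.002, 0.035, 0.999, 0.0]
wrist_force: [-0.0, -0.4, 5.7]
finger_gap: 0.0502
grip_force: 63.3
```

{"fn": "carry_out", "kwargs": {"plan": [[[0,0,0,0,0,25,45],[0,0,0,0,0,60,45],[0,0,0,0,0,95,45],[0,0,0,-20,0,115,45],[0,0,0,-55,-5,125,45],[0,0,0,-90,-20,125,45],[0,0,0.02,-120,-45,125,45],[0,0,0.04,-135,-85,125,45],[0,0,0.06,-135,-130,125,45],[0,0,0.08,-135,-175,125,45],[0,0,0.1,-130,-220,125,45],[0,0,0.12,-130,-265,115,45],[0,0,0.14,-126,-310,115,45],[0,0,0.14,-124,-355,115,45],[0,0,0.14,-124,-400,115,45],[0,0,0.14,-124,-440,115,45],[0,0,0.14,-124,-459,115,45],[0,0,0.14,-124,-459,115,45],[0,0,0.14,-124,-459,115,45]]]}}

```text
clock: 25.45
tcp_pos: [0.4726, -0.1731, 0.185]
orientation: [-0.0, -0.034, 0.999, 0.001]
wrist_force: [-0.4, -0.0, -1.0]
finger_gap: 0.05
grip_force: 63.0
```

```bash
python3 - <<'E'
from h import *
s=monitor.get_state(); print(s["clock"],s["tcp_pos"],s["finger_gap"])
for n in ("wrist","scene"):
    c,im=snap(n,n+"10"); L=lids("w",c,im,.076); print(L[(L[:,2]>.018)&(L[:,2]<.04)])
E
```

```text
25.45 [ 0.47258891 -0.17314894  0.18504341] 0.050042311336132884
[[ 6.56000e-01  1.23000e-01  2.80000e-02  6.21795e+02  4.44253e+02]
 [ 6.28000e-01  1.04000e-01  2.90000e-02  6.11232e+02  4.19562e+02]
 [ 5.19000e-01  6.90000e-02  2.40000e-02  6.12147e+02  3.10530e+02]
 [ 5.27000e-01 -2.31000e-01  2.30000e-02  2.43186e+02  2.97187e+02]
 [ 4.82000e-01 -2.83000e-01  2.60000e-02  1.74739e+02  2.40230e+02]
 [ 4.31000e-01 -3.08000e-01  2.70000e-02  1.35866e+02  1.70517e+02]
 [ 3.86000e-01  2.10000e-02  2.50000e-02  6.06237e+02  1.36561e+02]]
[[ 4.26000e-01 -2.24000e-01  3.40000e-02  4.30099e+02  1.91868e+02]
 [ 5.32000e-01 -2.30000e-01  2.90000e-02  3.87895e+02  1.76921e+02]]
```

{"fn": "carry_out", "kwargs": {"plan": [[[0,0,0,0,0,-40,45],[0,0,0,0,0,-80,45],[0,0,0,0,0,-110,45],[0,0,0,0,0,-125,45],[0,0,0,0,0,-132,45],[0,0,0,0,0,-136,45],[0,0,0,0,0,-139,45],[0,0,0,0,0,-140,45],[0,0,0,0,0,-140,45]]]}}

```text
clock: 26.45
tcp_pos: [0.4736, -0.1735, 0.046]
orientation: [0.001, -0.035, 0.999, -0.0]
wrist_force: [-0.6, -0.5, -1.5]
finger_gap: 0.0501
grip_force: 63.0
```

{"fn": "carry_out", "kwargs": {"plan": [[[0,0,0,0,0,-1,50],[0,0,0,0,0,-1,60],[0,0,0,0,0,-1,60],[0,0,0,0,0,0,60],[0,0,0,0,0,20,60],[0,0,0,0,0,60,60],[0,0,0,0,0,105,60],[0,0,-0.13,-8,-5,140,40],[0,0,-0.27,-16,-10,160,28],[0,0,-0.41,-24,-16,160,28],[0,0,-0.55,-32,-22,160,28],[0,0,-0.69,-40,-28,160,28],[0,0,-0.83,-48,-34,160,28],[0,0,-0.97,-56,-40,160,28],[0,0,-1.11,-64,-46,160,28],[0,0,-1.25,-72,-52,150,28],[0,0,-1.39,-80,-58,140,28],[0,0,-1.5,-88,-63,130,28],[0,0,-1.57,-88,-63,120,28],[0,0,-1.57,-88,-63,120,28]]]}}

```text
clock: 28.45
tcp_pos: [0.3841, -0.2359, 0.1644]
orientation: [-0.001, 0.682, 0.731, 0.0]
wrist_force: [-0.4, -0.1, 1.1]
finger_gap: 0.0281
grip_force: 0.0
```

```bash
python3 - <<'E'
from h import *
s=monitor.get_state(); print(s["clock"],s["tcp_pos"],s["finger_gap"],s["orientation"])
c,im=snap("wrist","w11"); c2,im2=snap("scene","c11"); L=lids("w",c2,im2,.076); print(L[(L[:,2]>.018)&(L[:,2]<.04)])
cv2.imwrite("pics/m11.png",np.hstack([cv2.resize(im,(400,300)),cv2.resize(im2[100:370,140:500],(400,300))]))
E
```

```text
28.45 [ 0.38412422 -0.23589197  0.16438214] 0.028069532673135365 [-1.00005752e-03  6.82240026e-01  7.31127586e-01  1.92115041e-05]
[[ 5.54000e-01  8.40000e-02  3.30000e-02  3.10156e+02  2.54335e+02]
 [ 5.30000e-01 -2.31000e-01  2.90000e-02  3.88895e+02  1.76921e+02]
 [ 4.81000e-01 -2.85000e-01  2.60000e-02  4.18011e+02  1.71443e+02]]
```

View pics/m11.png

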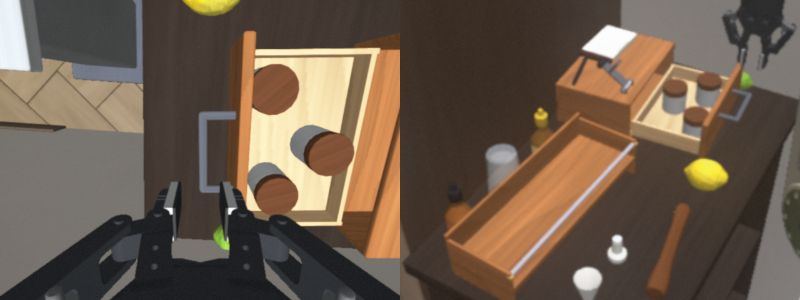

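{"fn": "carry_out", "kwargs": {"plan": [[[0,0,0,3,0,-40,26],[0,0,0,3,0,-80,26],[0,0,0,3,0,-105,26],[0,0,0,3,0,-113,26],[0,0,0,3,0,-113,6],[0,0,0,3,0,-113,6],[0,0,0,3,0,-113,6],[0,0,0,3,0,-113,6]]], "squeeze": 40}}

```text
clock: 29.35
tcp_pos: [0.3889, -0.2367, 0.0533]
orientation: [0.001, 0.682, 0.732, 0.0]
wrist_force: [1.1, 1.3, 3.9]
finger_gap: 0.0084
grip_force: 39.5
```

{"fn": "carry_out", "kwargs": {"plan": [[[0,0,0,2,0.1,0,6],[0,0,0,5,0.3,0,6],[0,0,0,10,0.7,0,6],[0,0,0,17,1.2,0,6],[0,0,0,25,1.8,0,6],[0,0,0,34,2.4,0,6],[0,0,0,43,3,0,6],[0,0,0,52,3.6,0,6],[0,0,0,61,4.3,0,6],[0,0,0,70,4.9,0,6],[0,0,0,79,5.5,0,6],[0,0,0,88,6.2,0,6],[0,0,0,97,6.8,0,6],[0,0,0,106,7.4,0,6],[0,0,0,114,8,0,6],[0,0,0,121,8.5,0,6],[0,0,0,127,8.9,0,6],[0,0,0,132,9.2,0,6],[0,0,0,136,9.5,0,6],[0,0,0,139,9.7,0,6]]]}}

```text
clock: 31.35
tcp_pos: [0.5273, -0.2257, 0.0533]
orientation: [-0.0, 0.682, 0.732, 0.001]
wrist_force: [-0.9, 4.3, 8.0]
finger_gap: 0.0083
grip_force: 39.9
```

{"fn": "carry_out", "kwargs": {"plan": [[[0,0,0,2,0.1,0,6],[0,0,0,4,0.3,0,6],[0,0,0,6,0.4,0,6],[0,0,0,8,0.6,0,6],[0,0,0,10,0.7,0,6],[0,0,0,11,0.8,0,6],[0,0,0,11,0.8,0,6]]]}}

```text
clock: 32.05
tcp_pos: [0.5334, -0.2252, 0.0532]
orientation: [-0.003, 0.682, 0.731, -0.003]
wrist_force: [-14.5, 1.7, 17.5]
finger_gap: 0.0082
grip_force: 41.0
```

{"fn": "carry_out", "kwargs": {"plan": [[[0,0,0,0,0,0,24],[0,0,0,0,0,0,24],[0,0,0,-2,0,1,24],[0,0,0,-2,0,35,24],[0,0,0,-2,0,80,26],[0,0,0.13,8,8,120,40],[0,0,0.27,18,16,150,45],[0,0,0.41,28,24,158,45],[0,0,0.55,38,32,158,45],[0,0,0.69,48,40,158,45],[0,0,0.83,58,48,158,45],[0,0,0.97,68,56,158,45],[0,0,1.11,80,64,158,45],[0,0,1.25,92,72,158,45],[0,0,1.39,104,80,158,45],[0,0,1.5,112,86,158,45],[0,0,1.57,117,88,158,45],[0,0,1.57,117,88,158,45]]]}}

```text
clock: 33.85
tcp_pos: [0.6557, -0.1375, 0.2099]
orientation: [-0.0, -0.035, 0.999, -0.0]
wrist_force: [0.7, -0.5, 0.6]
finger_gap: 0.0448
grip_force: 0.0
```

```bash
python3 - <<'E'
from h import *
s=monitor.get_state(); print(s["clock"],s["tcp_pos"],s["finger_gap"],s["orientation"])
c,im=snap("wrist","w12"); c2,im2=snap("side","s12")
cv2.imwrite("pics/m12.png",np.hstack([cv2.resize(im,(400,300)),cv2.resize(im2[130:280,210:410],(400,300))]))
E
```

```text
33.85 [ 0.65567681 -0.13746893  0.20985453] 0.04480657071767414 [-4.42773292e-05 -3.50562845e-02  9.99385339e-01 -3.87835338e-06]
```

View pics/m12.png

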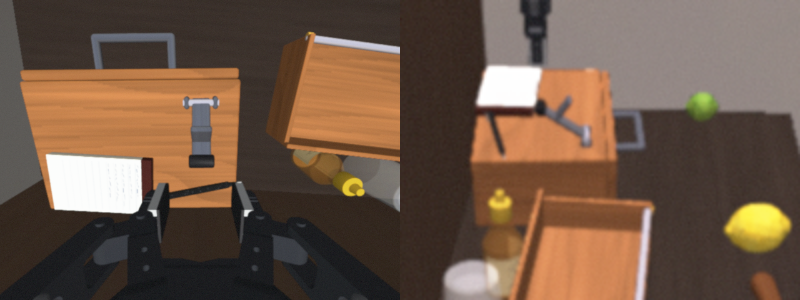

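```bash
python3 - <<'E'
from h import *
c=cal("wrist")
for z in (.135,.140,.145): print(z,onz(c,(202*1.6,161*1.6),z))
print(onz(c,(202*1.6,101*1.6),.107))
E
```

```text
0.135 [ 0.65854792 -0.13531599  0.135     ]
0.14 [ 0.65672067 -0.13548522  0.14      ]
0.145 [ 0.65489343 -0.13565444  0.145     ]
[ 0.59794612 -0.13933651  0.107     ]
```

{"fn": "carry_out", "kwargs": {"plan": [[[0,0,0,4,1,-35,42],[0,0,0,4,1,-65,42],[0,0,0,4,1,-82,42],[0,0,0,4,1,-86,42],[0,0,0,4,1,-86,22],[0,0,0,4,1,-86,22],[0,0,0,4,1,-86,22],[0,0,0,4,1,-86,22]]], "squeeze": 25}}

```text
clock: 34.75
tcp_pos: [0.6585, -0.1364, 0.1247]
orientation: [-0.0, -0.035, 0.999, 0.0]
wrist_force: [-2.9, 3.4, -2.2]
finger_gap: 0.0253
grip_force: 27.2
```

{"fn": "carry_out", "kwargs": {"plan": [[[0,0,0,-3,-0.2,5,22],[0,0,0,-8,-0.6,12,22],[0,0,0,-15,-1,17,22],[0,0,0,-29,-2,26,22],[0,0,0,-45,-3.2,31,22],[0,0,0,-62,-4.4,32,22],[0,0,0,-79,-5.5,28,22],[0,0,0,-94,-6.6,21,22],[0,0,0,-107,-7.5,10,22],[0,0,0,-117,-8.2,-3,22],[0,0,0,-121,-8.5,-11,22],[0,0,0,-123.5,-8.6,-19,22],[0,0,0,-125,-8.7,-27,22],[0,0,0,-125.5,-8.8,-33,22],[0,0,0,-125.5,-8.8,-37,22],[0,0,0,-125.5,-8.8,-39,22],[0,0,0,-125.5,-8.8,-39,22]]]}}

```text
clock: 36.45
tcp_pos: [0.5334, -0.1462, 0.0864]
orientation: [0.0, -0.034, 0.999, -0.001]
wrist_force: [-4.4, 1.5, 2.4]
finger_gap: 0.0253
grip_force: 29.0
```

{"fn": "carry_out", "kwargs": {"plan": [[[0,0,0,0,0,-2,22],[0,0,0,0,0,-3,22],[0,0,0,0,0,-3,22]]]}}

```text
clock: 36.75
tcp_pos: [0.5336, -0.1463, 0.0855]
orientation: [0.001, -0.034, 0.999, -0.001]
wrist_force: [-10.6, 2.8, 15.0]
finger_gap: 0.0259
grip_force: 30.2
```

At the stop (force rising to 15 N). Release, lift clear and check.

{"fn": "carry_out", "kwargs": {"plan": [[[0,0,0,0,0,1,22],[0,0,0,0,0,1,40],[0,0,0,0,0,1,40],[0,0,0,0,0,1,40],[0,0,0,0,0,30,40],[0,0,0,0,0,75,40],[0,0,0,0,0,120,40],[0,0,0,0,0,165,40],[0,0,0,0,0,165,40]]]}}

```text
clock: 37.65
tcp_pos: [0.537, -0.1472, 0.2544]
orientation: [0.006, -0.035, 0.999, -0.003]
wrist_force: [0.1, -0.1, 0.4]
finger_gap: 0.04
grip_force: 0.0
```

```bash
python3 - <<'E'
from h import *
s=monitor.get_state(); print(s["clock"],s["tcp_pos"],s["finger_gap"],s["wrist_force"])
c,im=snap("wrist","w13"); c2,im2=snap("side","s13")
cv2.imwrite("pics/m13.png",np.hstack([cv2.resize(im,(400,300)),cv2.resize(im2[130:400,210:570],(400,300))]))
E
```

```text
37.65 [ 0.53702776 -0.14723163  0.25439998] 0.040015045756101805 [ 0.05044167 -0.08332308  0.43286667]
```

View pics/m13.png

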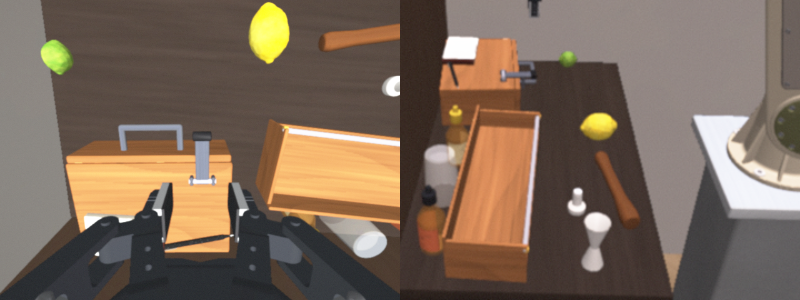

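The rack is empty at about (490,190), the drawer is shut and the clamp is folded down at about (202,140). The bystanders haven't moved, so I'm handing in.

```bash
python3 -c "
from workcell import order
print(order.hand_in())"
```

```text
the job is handed in; nothing more can be done
None
```

I handed the job in at about 38 s on the robot's clock: the three tins that were present stand upright in the shut drawer, the clamp is folded down over its front, and the other things look unmoved in the last pictures.

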